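# Shut and lock the battery case hatch

### The arm

A 7-joint arm with a two-finger parallel gripper is mounted at the origin on a cart in front of the work surface, level with it; the furniture and walls round the work are solid. World frame = base frame: x ahead of the robot, y to its left, z up, the work surface at z = 0. Lengths are in m, angles in rad, forces in N, time in s.
With the tool pointing down it reaches from about 0.425 to 0.95 m from the base axis. Payload 16.7 kg.
Tool frame: the origin (TCP) lies at the very end of the fingers, on their centre line; the grasp point (between the pads) lies r.tcp_to_grasp behind it (r.tcp_to_grasp is the distance from the TCP to the grasp point, in m); z points along the fingers, y is the line along which they close (so a half turn about z gives the same grasp; the last joint's range is limited). The gripper opens to 94 mm and grips with 3 to 60 N. Pads are 16 mm wide; open, the fingers measure 119 mm over their backs; the gripper's body (75 mm by 177 mm) begins 78 mm behind the grasp point.
Start: joints at [1.159, 0.426, 0.074, 1.606, -0.034, 1.111, -0.067], TCP at [0.175, -0.652, 0.205] pointing down, gripper open.
Joint ranges: [-2.85, 2.85], [-0.5, 2.14], [-1.23, 1.37], [0.21, 2.46], [-1.02, 4.16], [0.16, 2.05], [-2.73, 2.73]. Speed limits (rad/s): [1.89, 1.89, 2.39, 2.39, 3.01, 3.01, 3.01].

### API

Orientations are given as a unit quaternion [x, y, z, w].
In Python, from bench import r gives the robot as it stands.
- The arm moves only by the tool step_arm, never from a script. Its argument "plan" is a list of rows, each a list of 3 entries, a list of its own where there are three numbers: the shift along the tool's x, y, z in cm, then the turn, a rotation vector about the tool's x, y, z in rad, then the finger opening in cm, from 0 to 9.4. In form: [[[tx, ty, tz], [rx, ry, rz], hand], ...]. A call has 1 to 20 rows; each row is the pose to reach, as a shift and turn from the pose commanded when the call began, along the tool's axes at that moment; what a row does not reach only later rows make up. A row lasts 1/8 s, in which the tool goes at most 62.5 mm and 10.7 degrees, less where a joint would pass 70% of its speed; a pose out of reach is approached as far as the arm can. A call with a gripper value outside its range is refused whole. The fingers move at their own pace and stop on an object; "newtons" is the grip in N (left out, the last holds). Time passes only in rows, so rows that repeat a pose let the fingers close. It gives the time, the measured TCP pose, the force, the opening and the grip force at its end, in the units of the state.
- r.get_obs(): the state, without advancing time (a new reading comes with each control period).
- r.read_camera(name): name is "scene" or "top" or "wrist"; returns a dict with "img" (400x640x3 uint8, red, green, blue), "range_z" (400x640 float32, m along the optical axis (not along the pixel's ray), 0 where there is no reading), "fov_y" (degrees; the focal length in pixels is half the picture's height over the tangent of half this angle, whatever the lens; pixels are square), "cx", "cy" (the principal point, pixels), "R" (3x3) and "t" (3): a world point X has camera coordinates R X + t; the wrist camera has in their place "T_tool_cam" (4x4, takes a point from camera to tool coordinates, whose origin is the TCP and whose axes are the flange's). Camera axes: x right, y down, z forward; pixel columns grow to the right and rows downward; lengths in m; the calibration is good to about 2 mm. A picture is of the moment at which its call begins: read the wrist's pose just before it.
- r.close_job(): hands the job in; it is judged then, once.
The state is a dict: "clock": time; "joints": joint angles; "qvel": joint speeds; "effort": joint torques, N m; "tcp_pos": TCP position; "eef_rot": TCP orientation; "force": force on the tool from outside, world axes, zero at the start; "moment": the same for the moment, N m; "gripper_width": finger opening in m; "grasp_force": force on a finger pad.
Only numpy, scipy, OpenCV 4.12 (cv2) and the standard library are available. Lean on these libraries where they do the work, as an engineer would, in place of code of your own. Each camera call takes 0.05 s, during which the arm holds its last target. There are 200 camera calls.

### The job

Swing the open hatch of the grey battery case fully shut, then turn the latch knob on it a quarter turn clockwise, until it snaps down into its locked stop. Do not shove the things lying round the case.

Things in the scene. Friction and masses are not known exactly. Their poses are not given: they have to be found in the camera images.
- battery_case: Grey sheet-metal battery case, 150 mm (its x) by 200 mm (its y) by 80 mm high, fixed to the bench. Origin: centre of its underside; x points away from its front, z up. The hatch covers its whole top and is hinged along its far (+x) rim. A thin carrying handle stands out 15 mm from each side wall.
- hatch (a joint): Opening angle of the hatch, an aluminium plate 148 mm from hinge to free edge, 198 mm wide, 5 mm thick, with low ribs on top. 0 = shut; grows to 1.2 rad as the near edge swings up and away from the robot. The hinge is stiff: the hatch stays at any angle; 1 to 6 N down on its outer face near the free edge close it.
- hatch_hinge (a point): Point on the hinge line in the middle of the hatch, 78.5 mm behind the case's centre (case +x) and 80 mm above the bench. Its axes are the hatch's own: -x runs from the hinge to the free edge, y along the hinge, z out of the outer face (up when shut). The outer face lies at z = 5.5 mm in this frame.
- hatch_edge (a point): Middle of the hatch's free edge on the outer face, 148.5 mm from the hinge line; axes as hatch_hinge.
- latch (a joint): Turn of the knob, rad, clockwise from above: 0 = unlocked, wing parallel to the hatch's free edge; 1.571 = locked, wing square to it; stops at both ends. Turns freely to 0.9 rad, takes up to 0.2 Nm over a hump 1 mm high at 1.25 rad (let go before, it slips back); from 1.3 rad its spring snaps it to the locked stop within 1 s. Its tongue then holds the hatch; locked early, it blocks it.
- latch_grip (a point): Centre of the black latch wing, a bar 64 long, 16 thick, 24 high (12 mm above and below this point), its turning axis 109.5 mm from the hinge line, midway across the hatch; a flat collar 40 mm in diameter lies under it. y axis along the wing, z up the turning axis. Hatch shut, knob unlocked: 107 mm above the bench, hatch face at 85.5, collar top at 97 mm.
- caliper: Caliper lying on the bench right of the case, 51 x 153 x 12 mm; leave it alone. Origin: centre of its underside.
- screwdriver: Yellow screwdriver lying on the bench right of the case, 19 x 138 x 20 mm; leave it alone. Origin: centre of its underside.
- reel: Reel of solder standing left of the case, 49 x 49 x 30 mm; leave it alone. Origin: centre of its underside.
- charger: Red charger box lying left of the case, 96 x 62 x 31 mm; leave it alone. Origin: centre of its underside.

How it is judged:
By the outcome, as a careful person would: the job done as asked, in the order asked, and still so for the second after the job is handed in, with the robot touching nothing.
It also fails if it takes over 40 s, if anything falls off the work surface, if the arm or the gripper's body presses on something with over 40 N, if the wrist force passes 120 N, or if a joint passes its speed limit or range.

## Working session

There is one attempt and no reset: what is moved stays moved. The work goes in short steps, Python scripts to look and compute and a tool call to move; the robot and the scene stay as the last step left them, time stands still between calls to the robot, and variables do not carry over. Pictures are saved under pics/ and viewed, at most 10 in all, crops included, and the job is handed in when it is done.

Besides the shell and the picture viewer there is one more tool, called after ">>>" in YAML: its name, and indented under it one key for each argument. step_arm: Moves the arm, as the interface text tells. Its arguments: {"type":"object","properties":{"plan":{"type":"array"},"newtons":{"type":"number"}},"required":["plan"]}

```bash
mkdir -p pics; ls; cat > h.py <<'E'
import numpy as np, cv2
from bench import r
from scipy.spatial.transform import Rotation as Ro
def cloud(c,pose=None):
    h,w=c["range_z"].shape; f=h/2/np.tan(np.radians(c["fov_y"])/2)
    u,v=np.meshgrid(np.arange(w),np.arange(h)); z=c["range_z"]
    P=np.stack([(u-c["cx"])/f*z,(v-c["cy"])/f*z,z],-1)
    if "R" in c: P=(P-c["t"])@np.array(c["R"])
    else:
        T=np.array(c["T_tool_cam"]); P=P@T[:3,:3].T+T[:3,3]
        P=P@Ro.from_quat(pose["eef_rot"]).as_matrix().T+pose["tcp_pos"]
    P[z==0]=np.nan
    return P
def save(n,c): cv2.imwrite(f"pics/{n}.png",c["img"][:,:,::-1])
E
python3 - <<'E'
from h import *
o=r.get_obs(); print({k:np.round(v,3) for k,v in o.items()}, r.tcp_to_grasp)
for n in("scene","top"):
    c=r.read_camera(n); save(n,c); np.savez(f"{n}.npz",P=cloud(c),img=c["img"]); print(n,-np.array(c["R"]).T@c["t"])
a=[cv2.imread(f"pics/{n}.png") for n in("scene","top")]
E
```

```text
pics
{'clock': np.float64(0.0), 'joints': array([ 1.159,  0.427,  0.074,  1.607, -0.034,  1.111, -0.067]), 'qvel': array([-0.   ,  0.   ,  0.002,  0.   ,  0.   ,  0.   , -0.002]), 'effort': array([-0.0000e+00, -9.3581e+01,  3.6660e+00, -4.5419e+01, -4.9000e-02,
        2.0000e-02,  0.0000e+00]), 'tcp_pos': array([ 0.175, -0.652,  0.205]), 'eef_rot': array([ 0.991,  0.13 , -0.   , -0.001]), 'force': array([ 0.18 ,  0.326, -0.126]), 'moment': array([-0.03 , -0.006, -0.014]), 'grasp_force': np.float64(0.0), 'gripper_width': np.float64(0.094)} 0.0188
scene [-0.03872021  0.363355    0.8831396 ]
top [0.42378736 0.05802459 1.20538879]
```

View pics/scene.png

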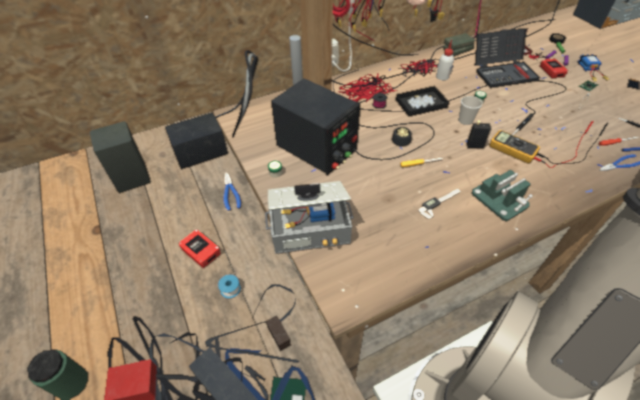

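View pics/top.png

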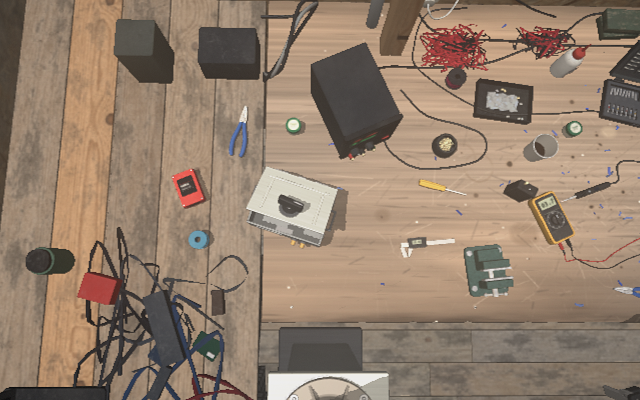

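The scene view shows the case at (310,215) with the hatch half open and the black knob at (307,190). In the top view the hatch is at (293,200), the knob at (291,204), and a tall black supply stands behind. Next I'll measure the hatch plane and the knob.

```bash
python3 - <<'E'
from h import *
for n,(u0,u1,v0,v1) in {"top":(235,352,155,255),"scene":(255,365,175,260)}.items():
    d=np.load(n+".npz"); P=d["P"][v0:v1,u0:u1]; im=d["img"][v0:v1,u0:u1].astype(int)
    m=np.isfinite(P[...,2])&(P[...,2]>.06)&(P[...,2]<.3)
    hs=m&(im.min(-1)>130)   # bright plate
    Q=P[hs]
    rng=np.random.default_rng(0); best=0
    for _ in range(500):
        a=Q[rng.choice(len(Q),3,False)]; k=np.cross(a[1]-a[0],a[2]-a[0]); 
        if np.linalg.norm(k)<1e-5: continue
        k/=np.linalg.norm(k); inl=abs((Q-a[0])@k)<.003
        if inl.sum()>best: best=inl.sum(); I=inl
    S=Q[I]; c=S.mean(0); k=np.linalg.svd(S-c,full_matrices=False)[2][2]; k*=np.sign(k[2])
    print(n,len(Q),best,"c",c.round(4),"n",k.round(4),"tilt",np.arccos(k[2]).round(3),"az of slope",np.arctan2(-k[1],-k[0]).round(3))
    pm=m&(abs((P-c)@k)<.005)&(im.min(-1)>100)
    # rectangle in the plane
    h=np.array([k[0],k[1],0]);h/=-np.linalg.norm(h); y=np.cross([0,0,1],h); xx=np.cross(y,k)
    S=P[pm]; ab=np.c_[(S-c)@xx,(S-c)@y].astype(np.float32); 
    box=cv2.minAreaRect(ab); print("rect",box)
    for q in cv2.boxPoints(box): print((c+q[0]*xx+q[1]*y).round(4))
    dk=m&(im.max(-1)<75)&((P-c)@k>.004)&((P-c)@k<.05)
    K=P[dk]; print("knob",dk.sum(),K.mean(0).round(4),"hts",np.percentile((K-c)@k,[5,50,95]).round(4))
    top=K[(K-c)@k>.022]; t2=np.c_[(top-c)@xx,(top-c)@y].astype(np.float32); print("knob rect",cv2.minAreaRect(t2),t2.mean(0),top.mean(0).round(4))
    b=np.isfinite(P[...,2])&(P[...,2]>.02)&(P[...,2]<.075); B=P[b]; print("case low",B.min(0).round(3),B.max(0).round(3))
d=np.load("top.npz");P=d["P"]
for nm,(u,v) in dict(charger=(188,188),reel=(199,240),psuTop=(350,75),psufront=(372,140),shade=(340,180)).items(): print(nm,P[v,u].round(3))
E
```

```text
top 3549 3021 c [0.5971 0.0927 0.1213] n [ 0.4749 -0.1529  0.8667] tilt 0.522 az of slope 2.83
rect ((-0.002231106162071228, -0.00046981871128082275), (0.19882622361183167, 0.15537241101264954), 89.34636688232422)
[0.6943 0.1654 0.0809]
[0.5667 0.2083 0.1584]
[0.5039 0.0197 0.1595]
[ 0.6315 -0.0233  0.082 ]
knob 18 [0.5842 0.1066 0.1645] hts [0.0183 0.032  0.0351]
knob rect ((0.035996101796627045, -0.0005819126963615417), (0.060214824974536896, 0.013368812389671803), 83.1345443725586) [ 0.03451647 -0.01272334] [0.5874 0.1091 0.1657]
case low [ 0.479 -0.062  0.02 ] [0.735 0.215 0.075]
scene 1493 1164 c [0.5815 0.1005 0.1308] n [ 0.4688 -0.1511  0.8703] tilt 0.515 az of slope 2.83
rect ((-0.018800344318151474, 0.003201037645339966), (0.1968749761581421, 0.15581665933132172), 89.61918640136719)
[0.6912 0.1647 0.0829]
[0.5624 0.2073 0.1596]
[0.501  0.0202 0.1603]
[ 0.6297 -0.0224  0.0835]
knob 247 [0.5693 0.1025 0.1609] hts [0.0084 0.0201 0.0321]
knob rect ((0.0233546644449234, 0.0017411988228559494), (0.05593361333012581, 0.008601123467087746), 80.1671371459961) [0.02410514 0.00105893] [0.5742 0.1017 0.1669]
case low [ 0.474 -0.02   0.02 ] [0.665 0.216 0.075]
charger [0.638 0.383 0.032]
reel [ 0.499  0.355 -0.001]
psuTop [ 0.899 -0.045  0.184]
psufront [ 0.761 -0.112  0.088]
shade [ 0.67  -0.033 -0.001]
```

```bash
cat >> h.py <<'E'
def conv(pos,xaz,o=None):
    "world target (pos, azimuth of tool x, tool down) -> shift cm, rotvec in present tool axes"
    o=o or r.get_obs(); R=Ro.from_quat(o["eef_rot"])
    t=R.inv().apply(np.array(pos)-o["tcp_pos"])*100
    G=Ro.from_matrix(np.c_[[np.cos(xaz),np.sin(xaz),0],[np.sin(xaz),-np.cos(xaz),0],[0,0,-1]])
    return t.round(2).tolist(),(R.inv()*G).as_rotvec().round(3).tolist()
E
python3 - <<'E'
from h import *
for p,a in [((.42,-.45,.25),.6),((.5397,.0439,.23),1.254),((.5397,.0439,.17),1.254),((.5255,.0486,.0845),1.254)]: print(conv(p,a))
E
```

```text
([28.93, -13.13, -4.5], [-0.001, -0.0, -0.338])
([53.27, -57.74, -2.45], [-0.001, -0.001, -0.992])
([53.27, -57.73, 3.55], [-0.001, -0.001, -0.992])
([52.02, -58.54, 12.1], [-0.001, -0.001, -0.992])
```

>>> step_arm:
  plan:
    - [[7,-3,-1.5],[0,0,-0.08],0]
    - [[13,-6,-3],[0,0,-0.16],0]
    - [[18,-9,-4],[0,0,-0.24],0]
    - [[24,-11,-4.5],[0,0,-0.3],0]
    - [[29,-13,-4.5],[0,0,-0.34],0]
    - [[32,-18.5,-4.5],[0,0,-0.43],0]
    - [[35,-24,-4.5],[0,0,-0.51],0]
    - [[38,-29.5,-4.5],[0,0,-0.6],0]
    - [[41,-35,-4],[0,0,-0.69],0]
    - [[44,-40.5,-4],[0,0,-0.77],0]
    - [[47,-46,-3.5],[0,0,-0.85],0]
    - [[50,-51.5,-3],[0,0,-0.93],0]
    - [[53.3,-57.7,-2.5],[0,0,-0.99],0]
    - [[53.3,-57.7,-2.5],[0,0,-0.99],0]
    - [[53.3,-57.7,-2.5],[0,0,-0.99],0]
    - [[53.3,-57.7,-2.5],[0,0,-0.99],0]
  newtons: 20

```text
clock: 2.1
tcp_pos: [0.54, 0.0415, 0.2304]
eef_rot: [0.811, 0.585, -0.0, 0.0]
force: [0.7, 0.0, 0.4]
gripper_width: 0.0005
grasp_force: 0.0
```

>>> step_arm:
  plan:
    - [[0,0,3],[0,0,0],0]
    - [[0,0,6],[0,0,0],0]
    - [[0,0,7.5],[0,0,0],0]
    - [[0,-0.1,8.5],[0,0,0],0]
    - [[0,-0.3,9.3],[0,0,0],0]
    - [[0,-0.5,10],[0,0,0],0]
    - [[0,-0.7,10.7],[0,0,0],0]
    - [[0,-0.9,11.4],[0,0,0],0]
    - [[0,-1.1,12.1],[0,0,0],0]
    - [[0,-1.3,12.8],[0,0,0],0]
    - [[0,-1.4,13.5],[0,0,0],0]
    - [[0,-1.5,14],[0,0,0],0]
    - [[0,-1.5,14.3],[0,0,0],0]
    - [[0,-1.5,14.4],[0,0,0],0]

```text
clock: 3.85
tcp_pos: [0.5259, 0.0481, 0.0867]
eef_rot: [0.81, 0.586, -0.0, -0.0]
force: [-5.6, -0.8, 17.9]
gripper_width: 0.0002
grasp_force: 8.6
```

>>> step_arm:
  plan:
    - [[0,0,-3],[0,0,0],0]
    - [[0,0,-8],[0,0,0],3]
    - [[2,0,-13],[0,0,0],6]
    - [[6.5,0.5,-13.5],[0,0,0],6]
    - [[6.5,0.5,-13.5],[0,0,0],6]
    - [[6.5,0.5,-13.5],[0,0,0],6]

```text
clock: 4.6
tcp_pos: [0.5507, 0.1078, 0.221]
eef_rot: [0.81, 0.586, -0.001, -0.0]
force: [0.1, -0.1, -0.3]
gripper_width: 0.047
grasp_force: 0.0
```

```bash
cat > look.py <<'E'
from h import *
import sys
o=r.get_obs(); c=r.read_camera("wrist"); save(sys.argv[1],c); P=cloud(c,o); im=c["img"].astype(int)
np.savez(sys.argv[1]+".npz",P=P,img=c["img"])
print(o["tcp_pos"].round(4),o["joints"].round(2),o["force"].round(1))
z=P[...,2]
pl=P[(abs(z-.0855)<.012)&(im.min(-1)>110)&(abs(P[...,0]-.58)<.11)&(abs(P[...,1]-.1)<.13)]
A=np.c_[pl[:,:2],np.ones(len(pl))]; s=np.linalg.lstsq(A,pl[:,2],rcond=None)[0]; print("plate",len(pl),"med z",np.median(pl[:,2]).round(4),"slope",s[:2].round(3))
k=P[(z>.110)&(z<.13)&(im.max(-1)<110)&(np.hypot(P[...,0]-.551,P[...,1]-.1085)<.06)]
b=cv2.minAreaRect((k[:,:2]*1000).astype(np.float32)); print("knob",len(k),np.median(k,0).round(4),b)
v=np.linalg.svd(k[:,:2]-k[:,:2].mean(0),full_matrices=False)[2][0]; print("wing az",np.arctan2(v[1],v[0]).round(3))
E
python3 look.py w1
```

```text
[0.5507 0.1078 0.221 ] [ 0.15  0.27 -0.55  1.82  0.16  1.09 -0.77] [ 0.1 -0.1 -0.3]
plate 19313 med z 0.0848 slope [ 0.005 -0.002]
knob 795 [0.5536 0.1145 0.1178] ((551.68701171875, 110.04986572265625), (63.18501663208008, 15.942708015441895), 65.27375793457031)
wing az -1.997
```

View pics/w1.png

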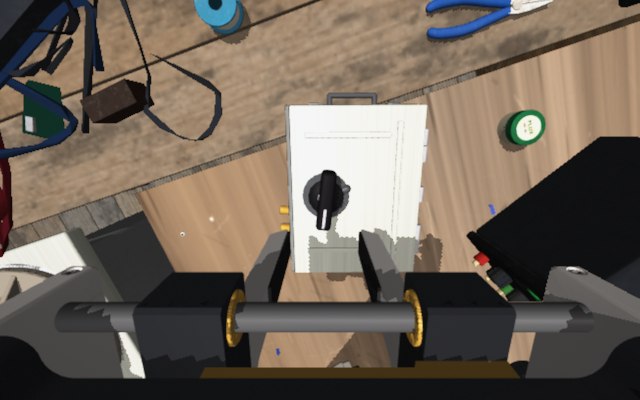

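>>> step_arm:
  plan:
    - [[0.24,0,4],[0,0,0.11],6]
    - [[0.24,0,8],[0,0,0.11],6]
    - [[0.24,0,10.5],[0,0,0.11],6]
    - [[0.24,0,12.1],[0,0,0.11],6]
    - [[0.24,0,12.1],[0,0,0.11],3]
    - [[0.24,0,12.1],[0,0,0.11],1]
    - [[0.24,0,12.1],[0,0,0.11],0.5]
    - [[0.24,0,12.1],[0,0,0.11],0.5]
    - [[0.24,0,12.1],[0,0,0.11],0.5]
    - [[0.24,0,12.1],[0,0,0.11],0.5]
  newtons: 20

```text
clock: 5.9
tcp_pos: [0.5532, 0.11, 0.1011]
eef_rot: [0.842, 0.54, 0.001, 0.001]
force: [6.2, -2.2, -0.6]
gripper_width: 0.0159
grasp_force: 20.0
```

>>> step_arm:
  plan:
    - [[0,0.1,0],[0,0,0],0.5]
    - [[0,0.15,0],[0,0,0.1],0.5]
    - [[0,0.15,0],[0,0,0.22],0.5]
    - [[0,0.15,0],[0,0,0.34],0.5]
    - [[0,0.15,0],[0,0,0.46],0.5]
    - [[0,0.15,0],[0,0,0.58],0.5]
    - [[0,0.15,0],[0,0,0.7],0.5]
    - [[0,0.15,0],[0,0,0.7],0.5]

```text
clock: 6.9
tcp_pos: [0.5541, 0.1092, 0.1011]
eef_rot: [0.976, 0.218, 0.001, 0.0]
force: [3.6, -4.4, 3.2]
gripper_width: 0.0157
grasp_force: 20.0
```

>>> step_arm:
  plan:
    - [[0,0.1,0],[0,0,0.1],0.5]
    - [[0,0.1,0],[0,0,0.22],0.5]
    - [[0,0.1,0],[0,0,0.33],0.5]
    - [[0,0.1,0],[0,0,0.43],0.5]
    - [[0,0.1,0],[0,0,0.53],0.5]
    - [[0,0.1,0],[0,0,0.62],0.5]
    - [[0,0.1,0],[0,0,0.7],0.5]
    - [[0,0.1,0],[0,0,0.74],0.5]
    - [[0,0.1,0],[0,0,0.74],0.5]
    - [[0,0.1,0],[0,0,0.74],0.5]

```text
clock: 8.15
tcp_pos: [0.5544, 0.1079, 0.101]
eef_rot: [0.989, -0.149, 0.001, 0.0]
force: [2.6, -5.6, 5.0]
gripper_width: 0.0155
grasp_force: 20.0
```

>>> step_arm:
  plan:
    - [[0,0,0],[0,0,0],2]
    - [[0,0,0],[0,0,0],4]
    - [[0,0,0],[0,0,0],5]
    - [[0,0,0],[0,0,0],5]
    - [[0,0,-3],[0,0,0],5]
    - [[0,0,-8],[0,0,0],5]
    - [[0,0,-12],[0,0,0],5]
    - [[0,0,-12],[0,0,0],5]
    - [[0,0,-12],[0,0,0],5]
    - [[0,0,-12],[0,0,0],5]

```text
clock: 9.4
tcp_pos: [0.553, 0.1088, 0.2193]
eef_rot: [0.989, -0.149, -0.001, 0.0]
force: [-0.4, 0.6, -0.5]
gripper_width: 0.0498
grasp_force: 0.0
```

```bash
python3 look.py w2; python3 - <<'E'
from h import *
c=r.read_camera("top"); save("top2",c)
E
```

```text
[0.553  0.1088 0.2193] [-0.14  0.24 -0.2   1.83  0.05  1.07 -2.23] [-0.4  0.6 -0.5]
plate 22177 med z 0.0849 slope [ 0.003 -0.001]
knob 806 [0.5574 0.1076 0.1178] ((552.8663940429688, 108.49327087402344), (15.498190879821777, 62.91555404663086), 72.66581726074219)
wing az 2.835
```

View pics/w2.png

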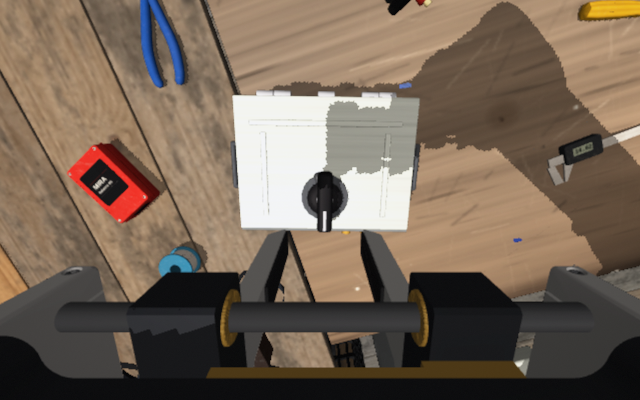

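The wrist view shows the hatch flat and the wing at (324,200), square to the free edge. I'll check the wing's angle against the plate before handing in.

```bash
python3 - <<'E'
from h import *
for n in("w1","w2"):
    P=np.load(n+".npz")["P"]; z=P[...,2]
    m=((z>.078)&(z<.125)&(np.hypot(P[...,0]-.58,P[...,1]-.1)<.135)).astype(np.uint8)
    _,l,s,_=cv2.connectedComponentsWithStats(m); k=1+s[1:,4].argmax()
    print(n,cv2.minAreaRect((P[l==k][:,:2]*1000).astype(np.float32)))
E
```

```text
w1 ((584.862060546875, 98.87511444091797), (199.4155731201172, 158.1085205078125), 72.02397155761719)
w2 ((586.046142578125, 98.46440887451172), (198.84068298339844, 158.4686737060547), 72.04933166503906)
```

```bash
python3 -c "
from bench import r
print(r.close_job())"
```

```text
the job is handed in; nothing more can be done
None
```

The hatch is shut and lies flat, the latch is within about 0.6° of square to the free edge (its locked stop), and the job was handed in at about 9.5 s with the gripper clear.

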